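# Shut the nail box cover and hold its self-closing drawer open at the red clip

### The arm

A 6-joint arm with a two-finger parallel gripper is mounted at the origin on the work surface. World frame = base frame: x ahead of the robot, y to its left, z up, the work surface at z = 0. Lengths are in mm, angles in rad, forces in N, time in s.
With the tool pointing down it reaches from about 275 to 1000 mm from the base axis. Payload 8.4 kg.
Tool frame: the origin (TCP) lies between the finger pads; the fingertips stand 25 mm ahead of it and the grasp point (between the pads) lies 6 mm ahead of it; z points along the fingers, y is the line along which they close (so a half turn about z gives the same grasp; the last joint's range is limited). The gripper opens to 85 mm and grips with 20 to 120 N. Pads are 22 mm wide; open, the fingers measure 114 mm over their backs; the gripper's body (76 mm by 85 mm) begins 54 mm behind the grasp point. The pads swing forward as they close: fully open they stand 13 mm farther back than shut.
Start: joints at [1.159, 0.353, 1.633, -0, 1.155, -0.002], TCP at [249.015, 573.254, 256.281] pointing down, gripper open.
Joint ranges: [-2.63, 2.63], [-0.92, 2.1], [0.06, 2.66], [-1.3, 4.44], [0, 2.69], [-3.02, 3.02]. Speed limits (rad/s): [2.22, 2.22, 2.79, 3.14, 3.14, 3.14].

### API

Orientations are given as [roll, pitch, yaw] about the fixed x, y, z axes, in that order (R = Rz(yaw) Ry(pitch) Rx(roll)).
In Python, from rig import r, eyes, workorder gives the robot as it stands. The module is installed in compiled form; this text tells all that it offers.
- The arm moves only by the tool step_arm, never from a script. Its argument "moves" is a list of rows, each an object of numbers: "tx", "ty", "tz": the shift along the tool's x, y, z scaled (see below); "ax", "ay", "az": the turn, a rotation vector about the tool's x, y, z scaled (see below). In form: [{"tx": .., "ty": .., "tz": .., "ax": .., "ay": .., "az": ..}, ...]. A call has 1 to 5 rows; each row shifts and turns the commanded pose from where the row before left it, along the tool's axes as they then stand; what a row does not reach is not made up. The controller multiplies each number of a shift by 25 mm and each number of a turn by 90 degrees. A row lasts 1/8 s, in which the tool goes at most 62.5 mm and 10.7 degrees, less where a joint would pass 70% of its speed; a pose out of reach is approached as far as the arm can. A call with a number of a shift or a turn outside -1 to 1 is refused whole. A call with a gripper value outside its range is refused whole. "gripper" is the opening, from 0 (shut) to 1 (fully open), set as the call begins (left out, the last holds). The fingers move at their own pace and stop on an object; "newtons" is the grip in N (left out, the last holds). Time passes only in rows, so rows that do not move let the fingers close. It gives the time, the measured TCP pose, the force, the opening and the grip force at its end, in the units of the state.
- r.sense(): the state, without advancing time (a new reading comes with each control period).
- eyes.grab_frame(name): name is "scene" or "top"; returns (picture, depth): 384x512x3 uint8, red, green, blue; 384x512 float32, mm along the optical axis (not along the pixel's ray), 0 where there is no reading.
- eyes.camera_info(name): a dict with "intrinsics" (3x3 intrinsics, pixels), "cam_to_world" (4x4, takes a point from camera to world coordinates). Camera axes: x right, y up, looking along -z (the intrinsics and any distortion apply to the point x, -y, -z); pixel columns grow to the right and rows downward; lengths in mm; the calibration is good to about 2 mm. A picture is of the moment at which its call begins. camera_info takes no time and is no camera call.
- workorder.sign_off(): hands the job in; it is judged then, once.
The state is a dict: "clock": time; "qpos": joint angles; "qvel": joint speeds; "joint_efforts": joint torques, N m; "eef_pos": TCP position; "tcp_rot": TCP orientation; "contact_force": force on the tool from outside, world axes, zero at the start; "wrist_torque": the same for the moment, N m; "opening": opening from 0.0 (shut) to 1.0 (fully open); "grasp_force": force on a finger pad.
Only numpy, scipy, OpenCV 4.12 (cv2) and the standard library are available. Lean on these libraries where they do the work, as an engineer would, in place of code of your own. Each camera call takes 0.05 s, during which the arm holds its last target. There are 200 camera calls.

### The job

The cover of the beige nail box on the bamboo tray is standing proud: press it down until it is fully home. Then pull the self-closing drawer out by its blue handle until the black pointer tip is level with the red clip on the rail (not the yellow one), and keep holding it there: the job finishes with the gripper still holding the handle at the mark. Leave the other things where they stand.

Things in the scene. Friction and masses are not known exactly. Their poses are not given: they have to be found in the camera images.
- nailbox: Beige plastic nail box, 100 (x) by 150 (y) by 60 mm high without cover, fixed on a round bamboo tray (420 mm across, floor 10 mm, rim 20 mm high). Origin: centre of its underside; z up. The drawer comes out along the box's own -x; box yaw within 0.65 rad of world. An aluminium rail 8 mm wide, 16 mm high runs out from the front to x = -190 mm at y = -71 mm and carries the two clips.
- cover (a joint): How far the press-on cover has been pressed down, m: 0 = 10 mm proud, 0.010 = fully home on the box's rim. It slides straight down with about 6 N friction and stays where it is left; starts 7 to 10 mm proud. Press near its middle with shut fingertips; 10 to 20 N onto its stop does no harm.
- cover_top (a point): Middle of the top face of the cream cover (102 by 152 mm, 10 mm thick), marked by a green square of 34 mm; moves with the cover. A green skirt shows below the cover while it is proud. When home it is 70 mm above the box's underside, 10 mm higher when proud.
- drawer: Self-closing drawer of the nail box, with handle and pointer. Its frame has the same axes as nailbox and the same origin when shut; it slides along the box's -x up to 85 mm. A spring draws it shut: about 2.5 N when shut, growing by 0.5 N per 10 mm (6 N at 70 mm); let go, it closes.
- handle (a point): Grip point on the centre line of the blue upright handle, 67 mm above the box's underside, 48 mm in front of the box when shut. The handle is 16 (drawer x) by 24 mm (drawer y); its top is 15 mm above this point. It is free down to 22 mm below, where a neck 24 mm wide joins it to the drawer front and a pointer arm leaves to -y. Take it from above, across either pair of faces.
- pointer (a point): Centre of the underside of the black pointer tip (a bar 5 mm thick in x, 24 mm long in y) that travels just above the rail and clips. It is part of the drawer, at the same drawer x as the handle's centre, at drawer y = -71 mm, 35 mm above the box's underside.
- red_mark (a point): Middle of the top face of the red clip, a block 14 mm (box x) by 26 mm by 30 mm high fixed on the rail, same axes as the box. The drawer is at the mark when the pointer has the same box x as this point. It is 26 to 72 mm of drawer travel away; whether the red or the yellow clip is nearer varies.
- yellow_mark (a point): Middle of the top face of the yellow clip, the same size, on the same rail, at least 24 mm (middle to middle) from the red one. Not the one wanted.
- dish: Bystander: white ceramic dish, 80 mm across, 28 mm high, on the tray. Origin at the centre of the underside.
- brush: Bystander: wooden pumice brush, 90 by 36 by 29 mm, lying on the tray. Origin at the centre of the underside.
- jar: Bystander: lidded glass jar, 60 mm across, 85 mm high, on the tray. Origin at the centre of the underside.
- bottle: Bystander: amber bottle, 60 mm across, 170 mm high, beside the tray on the right (-y). Origin at the centre of the underside.
- tumbler: Bystander: blue ceramic tumbler, 68 mm across, 95 mm high, beside the tray on the left (+y). Origin at the centre of the underside.

How it is judged:
By the outcome, as a careful person would: the job done as asked, in the order asked, and still so for the second after the job is handed in, while the arm keeps its last pose, push and grip.
It also fails if it takes over 40 s, if anything falls off the work surface, if the arm or the gripper's body presses on something with over 40 N, if the wrist force passes 120 N, or if a joint passes its speed limit or range.

## Working session

There is one attempt and no reset: what is moved stays moved. The work goes in short steps, Python scripts to look and compute and a tool call to move; the robot and the scene stay as the last step left them, time stands still between calls to the robot, and variables do not carry over. Pictures are saved under pics/ and viewed, at most 10 in all, crops included, and the job is handed in when it is done.

Besides the shell and the picture viewer there is one more tool, called after "Emit:" by a JSON object that holds its "fn" and its "kwargs", one argument or row to a line. step_arm: Moves the arm, as the interface text tells. Its arguments: {"type":"object","properties":{"moves":{"type":"array","items":{"type":"object","properties":{"tx":{"type":"number"},"ty":{"type":"number"},"tz":{"type":"number"},"ax":{"type":"number"},"ay":{"type":"number"},"az":{"type":"number"}}}},"gripper":{"type":"number"},"newtons":{"type":"number"}},"required":["moves"]}

```bash
mkdir -p pics; cat > h.py <<'E'
import numpy as np, cv2
from rig import r, eyes, workorder
def cloud(name):
    im,d=eyes.grab_frame(name); c=eyes.camera_info(name); K=np.array(c["intrinsics"]); T=np.array(c["cam_to_world"])
    v,u=np.mgrid[:384,:512]
    x=(u-K[0,2])/K[0,0]*d; y=(v-K[1,2])/K[1,1]*d
    P=np.stack([x,-y,-d],-1)@T[:3,:3].T+T[:3,3]
    P[d==0]=np.nan
    return im,d,P
E
python3 - <<'E'
from h import *
for n in("scene","top"):
    im,d,P=cloud(n); np.savez(n+"0.npz",im=im,P=P)
    cv2.imwrite(f"pics/{n}0.png",cv2.resize(im[:,:,::-1],(800,600),interpolation=cv2.INTER_CUBIC))
    c=eyes.camera_info(n); print({k:np.round(v,3).tolist() if not isinstance(v,str) else v for k,v in c.items()})
s=r.sense(); print(s)
E
```

```text
{'intrinsics': [[361.357, 0.0, 254.347], [0.0, 361.357, 192.361], [0.0, 0.0, 1.0]], 'cam_to_world': [[0.543, -0.604, 0.583, 1150.175], [0.839, 0.379, -0.389, -397.45], [0.014, 0.701, 0.713, 836.248], [0.0, 0.0, 0.0, 1.0]]}
{'intrinsics': [[479.879, 0.0, 254.758], [0.0, 479.879, 205.229], [0.0, 0.0, 1.0]], 'cam_to_world': [[0.013, 0.994, -0.108, 400.936], [-1.0, 0.013, 0.006, 27.913], [0.007, 0.108, 0.994, 1610.283], [0.0, 0.0, 0.0, 1.0]]}
{'clock': 0.1, 'qpos': array([ 1.15857058e+00,  3.53587316e-01,  1.63408254e+00,  1.73975587e-05,
        1.15517343e+00, -2.38218703e-03]), 'qvel': array([ 0.00134541, -0.00185042, -0.00119925, -0.00105587,  0.00034585,
        0.00064491]), 'joint_efforts': array([-3.70662519e-04, -6.06350756e+01, -3.42820072e+01, -1.08563211e-05,
        4.02216931e-03,  3.18290860e-08]), 'eef_pos': array([248.86556954, 572.87836051, 255.62171566]), 'tcp_rot': array([-3.14034206e+00, -1.88868060e-05,  2.73174205e+00]), 'contact_force': array([0.73144839, 0.70934184, 0.12975666]), 'wrist_torque': array([ 0.00951526,  0.01834767, -0.02029917]), 'grasp_force': 0.0, 'opening': 1.000589095933669}
```

View pics/top0.png

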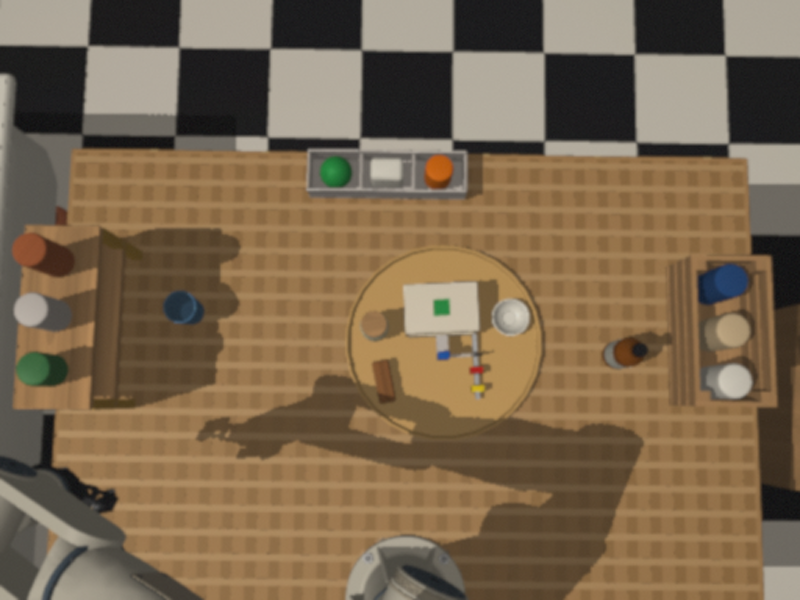

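View pics/scene0.png

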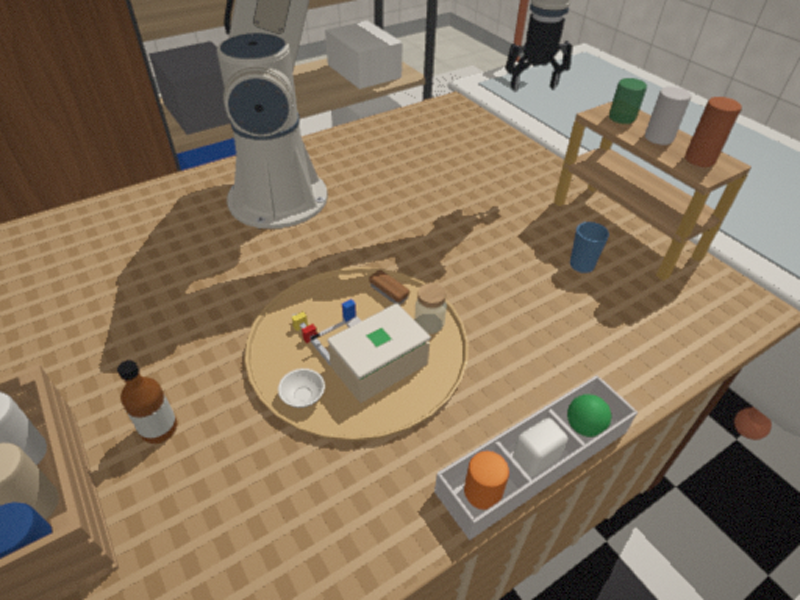

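The top view shows the box cover with its green square at (441,308), the handle at (443,354), red clip at (477,370), yellow at (478,389), dish at (511,317), jar at (373,325) and brush at (384,380). The scene view agrees: red is the nearer clip.

```bash
cat > m.py <<'E'
from h import *
def masks(im,P):
    h=cv2.cvtColor(im,cv2.COLOR_RGB2HSV).astype(int); H,S,V=h[...,0],h[...,1],h[...,2]
    x,y,z=P[...,0],P[...,1],P[...,2]
    roi=(x>250)&(x<650)&(abs(y+50)<230)&(z>15)&(z<130)
    return dict(green=roi&(H>45)&(H<80)&(S>110)&(z>60),blue=roi&(H>100)&(H<130)&(S>120),
     red=roi&((H<6)|(H>172))&(S>150)&(z>30),yellow=roi&(H>22)&(H<34)&(S>150)&(z>30),cover=roi&(z>68)&(S<90)&(V>120))
E
python3 - <<'E'
from m import *
for n in("scene","top"):
    f=np.load(n+"0.npz"); im,P=f["im"],f["P"]
    for k,m in masks(im,P).items():
        p=P[m]
        if len(p)==0: print(n,k,0); continue
        zt=np.percentile(p[:,2],85); t=p[p[:,2]>zt-6]
        print(n,k,len(p),"all med",np.median(p,0).round(1),"z%",np.percentile(p[:,2],[5,50,95]).round(1),"top",len(t),t.mean(0).round(1),((t.max(0)+t.min(0))/2).round(1))
        if k=="cover":
            q=p[p[:,2]>zt-5]; print(cv2.minAreaRect(q[:,:2].astype(np.float32)))
    c=eyes.camera_info(n)
    s=P[(P[...,2]<8)&(P[...,0]>200)&(P[...,0]<700)&(abs(P[...,1])<300)]; print("floor",np.median(s,0))
im=np.load("top0.npz")["im"]; cv2.imwrite("pics/c1.png",cv2.resize(im[170:270,220:350,::-1],(780,600),interpolation=cv2.INTER_CUBIC))
im=np.load("scene0.npz")["im"]; cv2.imwrite("pics/c2.png",cv2.resize(im[165:275,150:290,::-1],(764,600),interpolation=cv2.INTER_CUBIC))
E
```

```text
scene green 83 all med [596.3 -65.   89. ] z% [86.9 89.  90.7] top 83 [595.6 -65.4  88.9] [595.3 -65.5  88.8]
scene blue 79 all med [504.9 -74.9  83. ] z% [61.9 83.  93.3] top 34 [501.2 -73.2  91.3] [500.  -73.2  91.3]
scene red 47 all med [ 475.2 -145.6   38.8] z% [30.8 38.8 42. ] top 35 [ 472.6 -145.5   39.7] [ 471.1 -145.3   39.3]
scene yellow 32 all med [ 438.7 -146.4   38.3] z% [31.2 38.3 41.6] top 23 [ 436.4 -147.1   39.2] [ 434.2 -147.5   38.9]
scene cover 1720 all med [602.4 -69.   87.9] z% [70.5 87.9 90.3] top 1515 [599.9 -68.7  88.2] [575.9 -37.7  87.9]
((575.6688232421875, -66.82904815673828), (145.66554260253906, 152.58883666992188), 3.1403205394744873)
floor [398.59513894  97.97959459   0.85247633]
top green 71 all med [596.3 -68.1  88.4] z% [82.  88.4 92.8] top 60 [594.8 -68.4  89.3] [594.8 -67.6  89.2]
top blue 23 all med [497.4 -74.1  92.5] z% [85.8 92.5 97.6] top 15 [497.6 -72.8  94.4] [497.  -72.8  94.8]
top red 26 all med [ 471.7 -146.1   38.6] z% [35.5 38.6 46.3] top 13 [ 470.9 -143.7   43.2] [ 470.1 -145.    44.8]
top yellow 29 all med [ 432.6 -150.    39.6] z% [35.5 39.6 44.3] top 25 [ 431.7 -148.4   40.5] [ 431.1 -148.4   43. ]
top cover 1441 all med [592.8 -65.1  87.4] z% [81.7 87.4 93.3] top 1072 [593.4 -65.9  89. ] [568.4 -30.   92.2]
((566.68017578125, -29.53539276123047), (154.70233154296875, 229.65676879882812), 1.433081030845642)
floor [371.89578932  92.01260113   0.6697926 ]
```

View pics/c1.png

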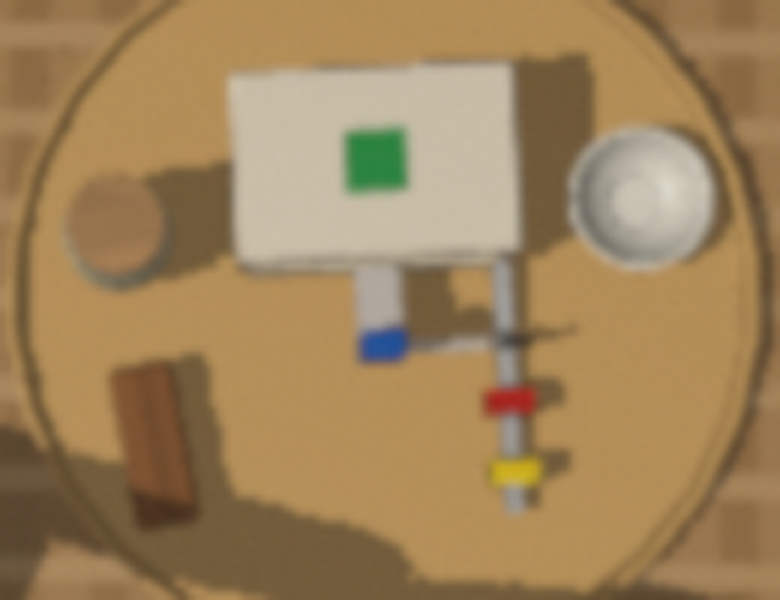

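View pics/c2.png

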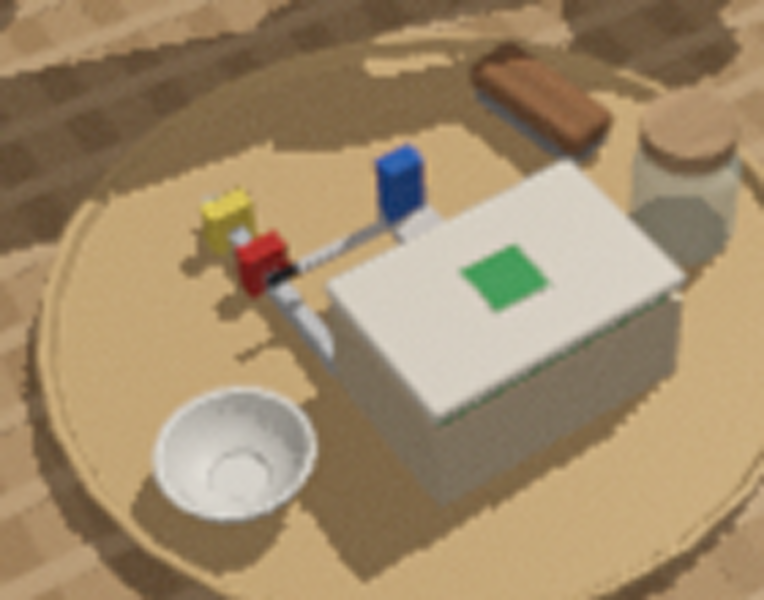

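The crops confirm a small box yaw of about +0.06 rad, a drawer shut with the pointer just short of the red clip, and yellow beyond it. I'll close the gripper, turn it, and travel over the cover.

Emit:
{"fn": "step_arm", "kwargs": {
  "moves": [
    {"az": -0.1, "tz": 0},
    {"az": -0.1},
    {"az": -0.1},
    {"ty": -0.5, "tx": -0.25},
    {"ty": -1, "tx": -0.5}
  ],
  "gripper": 0,
  "newtons": 60
}}

```text
schema error: expected keys tx, ty, tz, ax, ay, az
```

```bash
cat > fit.py <<'E'
# fit box pose, red/yellow by rendering predicted mask centroids of box-shaped parts in both cameras
from m import *
from scipy.optimize import least_squares
def prism(c,s):
    g=np.array([[i,j,k] for i in(-.5,.5) for j in(-.5,.5) for k in(-.5,.5)]); return np.array(c)+g*np.array(s)
def flat(c,s): return np.array(c)+np.array([[a*s[0]/2,b*s[1]/2,0] for a in(-1,1) for b in(-1,1)])
def proj(P,ci):
    K=np.array(ci["intrinsics"]);T=np.array(ci["cam_to_world"]); q=(P-T[:3,3])@T[:3,:3]
    return np.c_[K[0,0]*q[:,0]/-q[:,2]+K[0,2], K[1,1]*-q[:,1]/-q[:,2]+K[1,2]]
def cen(uv):
    h=cv2.convexHull(uv.astype(np.float32)); M=cv2.moments(h); return np.array([M["m10"],M["m01"]])/M["m00"]
def parts(p):
    x,y,w,cov,red,yel,drw=p
    R=np.array([[np.cos(w),-np.sin(w),0],[np.sin(w),np.cos(w),0],[0,0,1]]); f=lambda Q:Q@R.T+[x,y,10]
    # handle visible from -? full upright; clip visible above z 30 only
    return dict(green=f(flat([0,0,80-cov],[34,34])),blue=f(prism([-98-drw,0,63.5],[16,24,37])),
      red=f(prism([red,-71,22.5],[14,26,15])),yellow=f(prism([yel,-71,22.5],[14,26,15])),cover=f(flat([0,0,80-cov],[102,152])))
E
cat > run0.py <<'E'
from fit import *
obs={}
for n in("scene","top"):
    F=np.load(n+"0.npz")
    im,P=F["im"],F["P"]; ms=masks(im,P)
    for k in("green","blue","red","yellow"):
        h=cv2.cvtColor(im,cv2.COLOR_RGB2HSV); H,S,V=[h[...,i].astype(int) for i in range(3)]
        v,u=np.where(ms[k]); u0,v0=np.median(u),np.median(v)
        # soft weighting window: chroma
        sl=(slice(int(v0)-11,int(v0)+12),slice(int(u0)-11,int(u0)+12))
        m={"green":(H>45)&(H<85),"blue":(H>98)&(H<130),"red":(H<6)|(H>172),"yellow":(H>22)&(H<34)}[k]&(S>(150 if k in("red","yellow") else 100))
        lab,cc=cv2.connectedComponentsWithStats(m.astype(np.uint8))[1:3]
        l=lab[v[len(v)//2],u[len(v)//2]]; vv,uu=np.where(lab==l); obs[n,k]=np.array([uu.mean(),vv.mean()]); print(n,k,len(uu),obs[n,k].round(1),end=' | ')
print()
ci={n:eyes.camera_info(n) for n in("scene","top")}
keys=list(obs)
def f(p,cams=("scene","top")):
    q=parts([*p[:5+1],0]); off=dict(scene=p[6:8],top=p[8:10])
    res=[(cen(proj(q[k],ci[n]))+off[n]-obs[n,k]) for n,k in keys if n in cams]
    return np.r_[np.ravel(res),(p[6:]/1.0)*0.5]
s=least_squares(f,[595.5,-66.5,.06,0.001,-128,-167,0,0,0,0]); print(s.x.round(3)); print(s.fun.round(2))
E
python3 run0.py
```

```text
scene green 85 [242.2 215.5] | scene blue 84 [222.8 197.9] | scene red 62 [197.2 212.3] | scene yellow 45 [190.9 205. ] | top green 78 [282.1 196.1] | top blue 29 [283.8 227. ] | top red 26 [304.8 236.3] | top yellow 31 [305.7 248.2] | 
[ 5.95064e+02 -6.77250e+01  6.70000e-02  6.30000e-01 -1.30756e+02
 -1.66467e+02  7.20000e-01  1.36000e-01  1.81000e-01 -1.22000e-01]
[-0.13  0.28 -0.17  0.61 -0.14 -0.45  0.09 -0.31  0.07  0.24  0.    0.12
  0.33  0.42  0.14 -0.58  0.36  0.07  0.09 -0.06]
```

Emit:
{"fn": "step_arm", "kwargs": {
  "moves": [
    {"tx": 0, "ty": 0, "tz": 0, "ax": 0, "ay": 0, "az": -0.1},
    {"tx": 0, "ty": 0, "tz": 0, "ax": 0, "ay": 0, "az": -0.1},
    {"tx": 0, "ty": 0, "tz": 0, "ax": 0, "ay": 0, "az": -0.1},
    {"tx": -0.25, "ty": -0.5, "tz": 0, "ax": 0, "ay": 0, "az": 0},
    {"tx": -0.5, "ty": -1, "tz": 0, "ax": 0, "ay": 0, "az": 0}
  ],
  "gripper": 0,
  "newtons": 60
}}

```text
clock: 0.72
eef_pos: [270.1, 536.3, 255.9]
tcp_rot: [-3.141, -0.0, -3.083]
contact_force: [0.7, 0.1, -0.3]
opening: -0.001
grasp_force: 0.0
```

Emit:
{"fn": "step_arm", "kwargs": {
  "moves": [
    {"tx": -0.5, "ty": -1, "tz": 0, "ax": 0, "ay": 0, "az": 0},
    {"tx": -0.5, "ty": -1, "tz": 0, "ax": 0, "ay": 0, "az": 0},
    {"tx": -0.5, "ty": -1, "tz": 0, "ax": 0, "ay": 0, "az": 0},
    {"tx": -0.5, "ty": -1, "tz": 0, "ax": 0, "ay": 0, "az": 0},
    {"tx": -0.5, "ty": -1, "tz": 0, "ax": 0, "ay": 0, "az": 0}
  ]
}}

```text
clock: 1.35
eef_pos: [340.5, 414.3, 256.1]
tcp_rot: [-3.141, -0.0, -3.085]
contact_force: [1.0, 0.4, -0.2]
opening: -0.001
grasp_force: 0.0
```

Emit:
{"fn": "step_arm", "kwargs": {
  "moves": [
    {"tx": -0.5, "ty": -1, "tz": 0, "ax": 0, "ay": 0, "az": 0},
    {"tx": -0.5, "ty": -1, "tz": 0, "ax": 0, "ay": 0, "az": 0},
    {"tx": -0.5, "ty": -1, "tz": 0, "ax": 0, "ay": 0, "az": 0},
    {"tx": -0.5, "ty": -1, "tz": 0, "ax": 0, "ay": 0, "az": 0},
    {"tx": -0.5, "ty": -1, "tz": 0, "ax": 0, "ay": 0, "az": 0}
  ]
}}

```text
clock: 1.98
eef_pos: [410.3, 293.4, 256.2]
tcp_rot: [-3.141, -0.0, -3.085]
contact_force: [0.2, -0.6, 1.1]
opening: 0.002
grasp_force: 0.0
```

Emit:
{"fn": "step_arm", "kwargs": {
  "moves": [
    {"tx": -0.5, "ty": -1, "tz": 0, "ax": 0, "ay": 0, "az": 0},
    {"tx": -0.5, "ty": -1, "tz": 0, "ax": 0, "ay": 0, "az": 0},
    {"tx": -0.5, "ty": -1, "tz": 0, "ax": 0, "ay": 0, "az": 0},
    {"tx": -0.5, "ty": -1, "tz": 0, "ax": 0, "ay": 0, "az": 0},
    {"tx": -0.5, "ty": -1, "tz": 0, "ax": 0, "ay": 0, "az": 0}
  ]
}}

```text
clock: 2.6
eef_pos: [480.2, 172.5, 256.2]
tcp_rot: [-3.141, -0.0, -3.085]
contact_force: [0.1, -0.6, 0.6]
opening: -0.003
grasp_force: 0.0
```

Emit:
{"fn": "step_arm", "kwargs": {
  "moves": [
    {"tx": -0.5, "ty": -1, "tz": 0, "ax": 0, "ay": 0, "az": 0},
    {"tx": -0.5, "ty": -1, "tz": 0, "ax": 0, "ay": 0, "az": 0},
    {"tx": -0.5, "ty": -1, "tz": 0, "ax": 0, "ay": 0, "az": 0},
    {"tx": -0.5, "ty": -1, "tz": 0, "ax": 0, "ay": 0, "az": 0},
    {"tx": 0, "ty": 0, "tz": 0, "ax": 0, "ay": 0, "az": 0}
  ]
}}

```text
clock: 3.22
eef_pos: [536.4, 75.6, 256.1]
tcp_rot: [-3.141, -0.0, -3.086]
contact_force: [-0.1, -0.1, -0.0]
opening: -0.0
grasp_force: 0.0
```

Emit:
{"fn": "step_arm", "kwargs": {
  "moves": [
    {"tx": -0.34, "ty": -0.97, "tz": 0, "ax": 0, "ay": 0, "az": 0},
    {"tx": -0.34, "ty": -0.97, "tz": 0, "ax": 0, "ay": 0, "az": 0},
    {"tx": -0.34, "ty": -0.97, "tz": 0.5, "ax": 0, "ay": 0, "az": 0},
    {"tx": -0.34, "ty": -0.97, "tz": 0.5, "ax": 0, "ay": 0, "az": 0},
    {"tx": -0.34, "ty": -0.97, "tz": 0.5, "ax": 0, "ay": 0, "az": 0}
  ]
}}

```text
clock: 3.85
eef_pos: [585.6, -41.1, 218.3]
tcp_rot: [3.141, -0.0, -3.083]
contact_force: [0.3, 0.9, 0.5]
opening: -0.001
grasp_force: 0.0
```

Emit:
{"fn": "step_arm", "kwargs": {
  "moves": [
    {"tx": -0.34, "ty": -0.97, "tz": 1, "ax": 0, "ay": 0, "az": 0},
    {"tx": 0, "ty": 0, "tz": 1, "ax": 0, "ay": 0, "az": 0},
    {"tx": 0, "ty": 0, "tz": 1, "ax": 0, "ay": 0, "az": 0},
    {"tx": 0, "ty": 0, "tz": 0.5, "ax": 0, "ay": 0, "az": 0},
    {"tx": 0, "ty": 0, "tz": 0, "ax": 0, "ay": 0, "az": 0}
  ]
}}

```text
clock: 4.47
eef_pos: [595.3, -64.2, 130.7]
tcp_rot: [3.141, -0.002, -3.081]
contact_force: [-0.3, -0.0, 0.4]
opening: 0.003
grasp_force: 0.0
```

Over the middle of the cover; now press slowly, watching force.

Emit:
{"fn": "step_arm", "kwargs": {
  "moves": [
    {"tx": 0, "ty": 0, "tz": 0.2, "ax": 0, "ay": 0, "az": 0},
    {"tx": 0, "ty": 0, "tz": 0.2, "ax": 0, "ay": 0, "az": 0},
    {"tx": 0, "ty": 0, "tz": 0.2, "ax": 0, "ay": 0, "az": 0},
    {"tx": 0, "ty": 0, "tz": 0.1, "ax": 0, "ay": 0, "az": 0},
    {"tx": 0, "ty": 0, "tz": 0, "ax": 0, "ay": 0, "az": 0}
  ]
}}

```text
clock: 5.1
eef_pos: [596.0, -64.7, 113.6]
tcp_rot: [3.142, -0.0, -3.08]
contact_force: [-0.3, 0.1, 0.5]
opening: -0.001
grasp_force: 0.0
```

Emit:
{"fn": "step_arm", "kwargs": {
  "moves": [
    {"tx": 0, "ty": 0, "tz": 0.1, "ax": 0, "ay": 0, "az": 0},
    {"tx": 0, "ty": 0, "tz": 0.1, "ax": 0, "ay": 0, "az": 0},
    {"tx": 0, "ty": 0, "tz": 0, "ax": 0, "ay": 0, "az": 0}
  ]
}}

```text
clock: 5.48
eef_pos: [596.3, -64.7, 108.9]
tcp_rot: [-3.142, 0.0, -3.08]
contact_force: [-0.0, -0.1, 2.5]
opening: 0.002
grasp_force: 0.9
```

Emit:
{"fn": "step_arm", "kwargs": {
  "moves": [
    {"tx": 0, "ty": 0, "tz": 0.08, "ax": 0, "ay": 0, "az": 0},
    {"tx": 0, "ty": 0, "tz": 0.08, "ax": 0, "ay": 0, "az": 0},
    {"tx": 0, "ty": 0, "tz": 0, "ax": 0, "ay": 0, "az": 0}
  ]
}}

```text
clock: 5.85
eef_pos: [596.3, -64.7, 105.0]
tcp_rot: [-3.142, 0.0, -3.08]
contact_force: [-1.3, -0.4, 5.3]
opening: -0.003
grasp_force: 2.4
```

Emit:
{"fn": "step_arm", "kwargs": {
  "moves": [
    {"tx": 0, "ty": 0, "tz": 0.04, "ax": 0, "ay": 0, "az": 0},
    {"tx": 0, "ty": 0, "tz": 0, "ax": 0, "ay": 0, "az": 0}
  ]
}}

```text
clock: 6.1
eef_pos: [596.4, -64.7, 105.0]
tcp_rot: [-3.141, 0.001, -3.08]
contact_force: [-4.1, 0.4, 14.0]
opening: 0.001
grasp_force: 7.1
```

Emit:
{"fn": "step_arm", "kwargs": {
  "moves": [
    {"tx": 0, "ty": 0, "tz": 0.02, "ax": 0, "ay": 0, "az": 0},
    {"tx": 0, "ty": 0, "tz": 0, "ax": 0, "ay": 0, "az": 0}
  ]
}}

```text
clock: 6.35
eef_pos: [596.4, -64.7, 104.9]
tcp_rot: [-3.141, 0.001, -3.08]
contact_force: [-7.0, 0.7, 18.8]
opening: 0.001
grasp_force: 9.5
```

Emit:
{"fn": "step_arm", "kwargs": {
  "moves": [
    {"tx": 0, "ty": 0, "tz": -0.4, "ax": 0, "ay": 0, "az": 0},
    {"tx": 0, "ty": 0, "tz": -0.8, "ax": 0, "ay": 0, "az": 0},
    {"tx": 0, "ty": 0, "tz": -0.8, "ax": 0, "ay": 0, "az": 0},
    {"tx": 0.5, "ty": 0, "tz": 0, "ax": 0, "ay": 0, "az": 0},
    {"tx": 1, "ty": -0.1, "tz": 0, "ax": 0, "ay": 0, "az": 0}
  ]
}}

```text
clock: 6.98
eef_pos: [557.9, -69.3, 152.6]
tcp_rot: [3.142, -0.0, -3.08]
contact_force: [-1.6, -0.4, -0.5]
opening: 0.001
grasp_force: 0.0
```

Emit:
{"fn": "step_arm", "kwargs": {
  "moves": [
    {"tx": 1, "ty": 0, "tz": 0, "ax": 0, "ay": 0, "az": 0},
    {"tx": 1, "ty": 0, "tz": 0, "ax": 0, "ay": 0, "az": 0},
    {"tx": 0.48, "ty": 0, "tz": 0, "ax": 0, "ay": 0, "az": 0},
    {"tx": 0, "ty": 0, "tz": 0, "ax": 0, "ay": 0, "az": 0},
    {"tx": 0, "ty": 0, "tz": 0, "ax": 0, "ay": 0, "az": 0}
  ],
  "gripper": 0.6
}}

```text
clock: 7.6
eef_pos: [497.8, -73.3, 153.3]
tcp_rot: [-3.141, 0.001, -3.08]
contact_force: [0.5, 0.0, 0.2]
opening: 0.597
grasp_force: 0.0
```

```bash
python3 - <<'E'
from m import *
im,d,P=cloud("scene"); m=masks(im,P)["green"]; print(np.median(P[m],0), m.sum())
cv2.imwrite("pics/s1.png",cv2.resize(im[115:275,130:330,::-1],(750,600),interpolation=cv2.INTER_CUBIC))
E
```

```text
[595.90407756 -66.0620304   81.09792473] 81
```

View pics/s1.png

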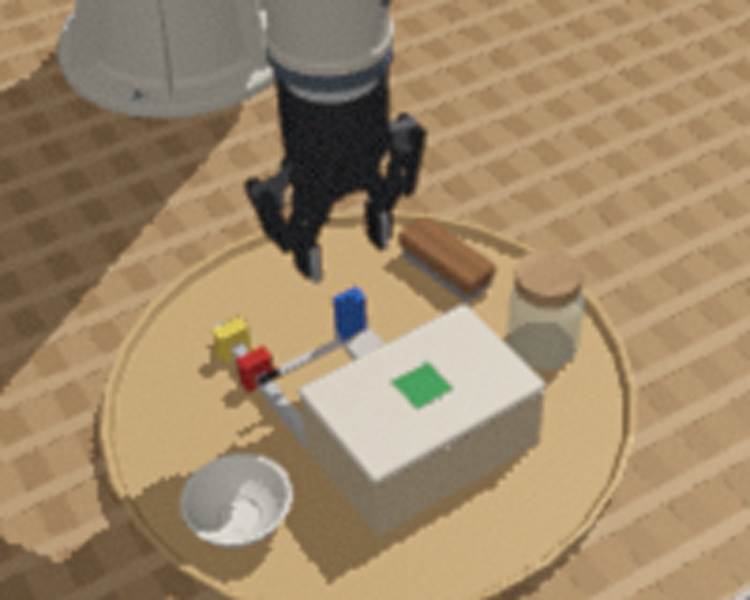

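The cover is home: the top is 81 mm up and no green skirt shows. The fingers straddle the handle at (350,315), with red at (255,368) and yellow at (232,340). Next I'll descend and grip.

Emit:
{"fn": "step_arm", "kwargs": {
  "moves": [
    {"tx": 0, "ty": 0, "tz": 0.8, "ax": 0, "ay": 0, "az": 0},
    {"tx": 0, "ty": 0, "tz": 0.8, "ax": 0, "ay": 0, "az": 0},
    {"tx": 0, "ty": 0, "tz": 0.7, "ax": 0, "ay": 0, "az": 0},
    {"tx": 0, "ty": 0, "tz": 0.4, "ax": 0, "ay": 0, "az": 0},
    {"tx": 0, "ty": 0, "tz": 0, "ax": 0, "ay": 0, "az": 0}
  ]
}}

```text
clock: 8.28
eef_pos: [496.9, -73.2, 85.2]
tcp_rot: [3.141, -0.001, -3.08]
contact_force: [0.4, 0.3, 0.1]
opening: 0.6
grasp_force: 0.0
```

Emit:
{"fn": "step_arm", "kwargs": {
  "moves": [
    {"tx": 0, "ty": 0, "tz": 0, "ax": 0, "ay": 0, "az": 0},
    {"tx": 0, "ty": 0, "tz": 0, "ax": 0, "ay": 0, "az": 0},
    {"tx": 0, "ty": 0, "tz": 0, "ax": 0, "ay": 0, "az": 0},
    {"tx": 0, "ty": 0, "tz": 0, "ax": 0, "ay": 0, "az": 0}
  ],
  "gripper": 0,
  "newtons": 60
}}

```text
clock: 8.78
eef_pos: [497.3, -71.8, 86.7]
tcp_rot: [3.14, 0.001, -3.081]
contact_force: [-0.5, 12.5, 5.3]
opening: 0.267
grasp_force: 58.9
```

Emit:
{"fn": "step_arm", "kwargs": {
  "moves": [
    {"tx": 0, "ty": 0.06, "tz": -0.03, "ax": 0, "ay": 0, "az": 0},
    {"tx": 0.2, "ty": 0, "tz": 0, "ax": 0, "ay": 0, "az": 0},
    {"tx": 0.4, "ty": 0, "tz": 0, "ax": 0, "ay": 0, "az": 0},
    {"tx": 0.4, "ty": 0, "tz": 0, "ax": 0, "ay": 0, "az": 0},
    {"tx": 0.16, "ty": 0, "tz": 0, "ax": 0, "ay": 0, "az": 0}
  ]
}}

```text
clock: 9.4
eef_pos: [467.8, -73.3, 86.9]
tcp_rot: [3.141, 0.001, -3.081]
contact_force: [3.6, 6.0, -5.4]
opening: 0.273
grasp_force: 60.3
```

Emit:
{"fn": "step_arm", "kwargs": {
  "moves": [
    {"tx": 0, "ty": 0, "tz": 0, "ax": 0, "ay": 0, "az": 0},
    {"tx": 0, "ty": 0, "tz": 0, "ax": 0, "ay": 0, "az": 0}
  ]
}}

```text
clock: 9.65
eef_pos: [468.2, -73.3, 86.9]
tcp_rot: [3.141, 0.002, -3.081]
contact_force: [4.5, 5.8, -5.0]
opening: 0.27
grasp_force: 60.4
```

```bash
python3 - <<'E'
from m import *
im,d,P=cloud("scene"); np.savez("scene2.npz",im=im,P=P)
a=cv2.resize(im[195:230,180:240,::-1],(800,466),interpolation=cv2.INTER_CUBIC)
cv2.imwrite("pics/s2.png",a)
im,d,P=cloud("top"); np.savez("top2.npz",im=im,P=P)
cv2.imwrite("pics/t2.png",cv2.resize(im[215:260,270:330,::-1],(800,600),interpolation=cv2.INTER_CUBIC))
print(r.sense()["eef_pos"])
E
```

```text
[468.27041576 -73.25385008  86.86413516]
```

View pics/s2.png

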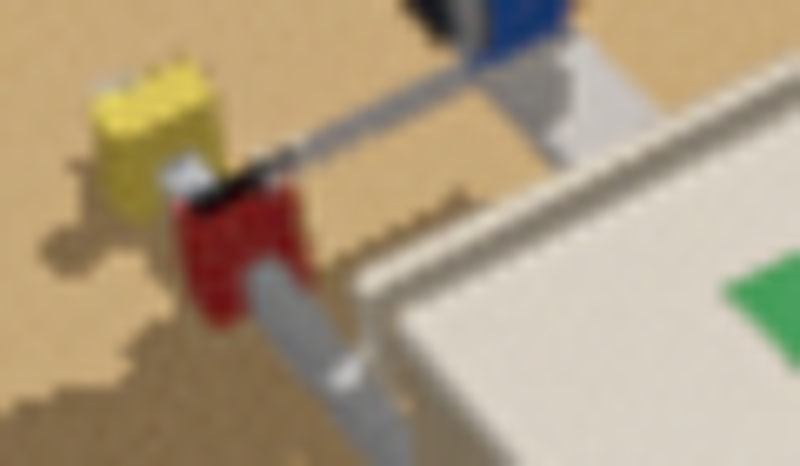

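View pics/t2.png

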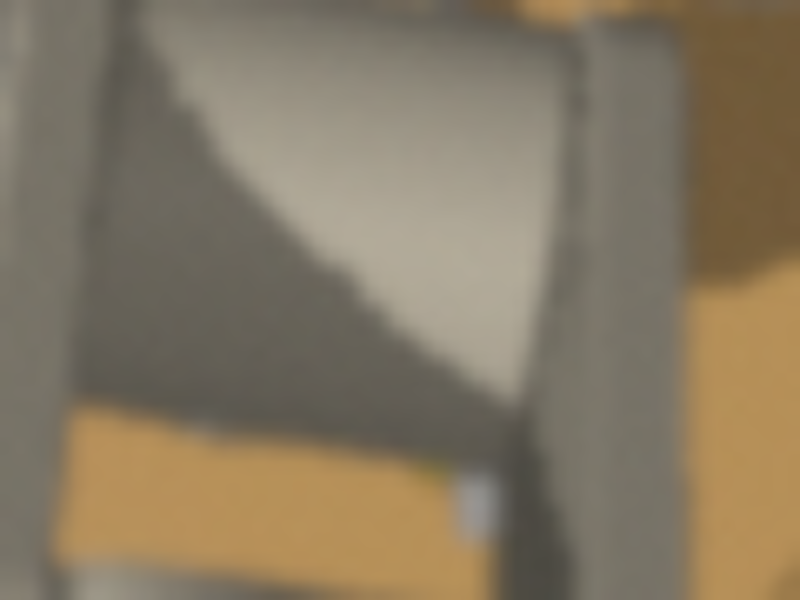

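In the scene crop, the black tip at about (235,185) lies over the far part of the red clip, whose front face is at (245,240). In the top view the gripper hides it. I'll refine this numerically.

```bash
cat > run2.py <<'E'
from fit import *
from scipy.optimize import brentq, minimize
ci={n:eyes.camera_info(n) for n in("scene","top")}
S=16
def ras(P,c,m=None,val=1):
    m=np.zeros((384*4,512*4),np.uint8) if m is None else m
    uv=proj(P,c); h=cv2.convexHull(((uv+.5)*4).astype(np.float32)).round().astype(np.int32)
    cv2.fillConvexPoly(m,h,val); return m
def c_of(m):
    M=cv2.moments(m,True); return np.array([M["m10"],M["m01"]])/M["m00"]/4-.5+.125
def world(w,x,y,Q):
    R=np.array([[np.cos(w),-np.sin(w),0],[np.sin(w),np.cos(w),0],[0,0,1]]); return Q@R.T+[x,y,10]
obs={}
for n in("scene","top"):
    F=np.load(n+"0.npz"); im=F["im"]; h=cv2.cvtColor(im,cv2.COLOR_RGB2HSV).astype(int); H,Sa,V=[h[...,i] for i in range(3)]
    ms=masks(im,F["P"])
    for k,m in dict(green=(H>45)&(H<85)&(Sa>100),blue=(H>98)&(H<130)&(Sa>100),red=((H<8)|(H>172))&(Sa>150)).items():
        v,u=np.where(ms[k]); lab=cv2.connectedComponents(m.astype(np.uint8))[1]; l=lab[v[len(v)//2],u[len(v)//2]]
        vv,uu=np.where(lab==l); obs[n,k]=np.array([uu.mean(),vv.mean()]); obs[n,k,"n"]=len(uu)
def model(p,n):
    x,y,w,red,cov=p[:5]; f=lambda Q:world(w,x,y,Q); c=ci[n]
    g=ras(f(flat([0,0,80-cov],[34,34])),c); b=ras(f(prism([-98,0,63.5],[16,24,37])),c)
    r_=ras(f(prism([red,-71,15],[14,26,30])),c)
    if n=="scene": ras(f(prism([(red+7-50)/2,-71,8],[-50-red-7,8,16])),c,r_,0); ras(f(prism([-98,-71,37.5],[5,24,5])),c,r_,0)
    return dict(green=g,blue=b,red=r_)
def res(p,full=False):
    o=dict(scene=p[5:7],top=p[7:9]); out=[]
    for n in use:
        for k,m in model(p,n).items(): out.append(c_of(m)+o[n]-obs[n,k])
    return np.r_[np.ravel(out),p[5:]*.4]
for use in(("scene","top"),("scene",),("top",)):
    s=least_squares(res,[595.1,-67.5,.065,-130,.7,0,0,0,0],diff_step=[.002,.02,.1,.008,1,1,1,1,1],x_scale=[1,1,.01,1,1,.3,.3,.3,.3])
    print(use,s.x.round(3),s.fun.round(2),"travel",-98-s.x[3])
    if len(use)==2: best=s.x
print({k:(v,int((model(best,k[0])[k[1]]).sum()/16)) for k,v in obs.items() if len(k)==3})
# pointer in scene2 and scene0
for f in("scene0","scene2"):
    im=np.load(f+".npz")["im"].astype(float); V=im.max(2)
    p=best
    def tip(d): return c_of(ras(world(p[2],p[0],p[1],prism([-98-d,-71,37.5],[5,24,5])),ci["scene"]))+p[5:7]
    d0=0 if f=="scene0" else 29; t=tip(d0); u0,v0=t.round().astype(int); W=V[v0-6:v0+7,u0-8:u0+9]
    vv,uu=np.where(W<70); c=np.array([uu.mean()+u0-8,vv.mean()+v0-6])
    e=[np.linalg.norm(tip(d)-c) for d in np.arange(-10,50,.5)]; print(f,"pred",t.round(2),"obs",c.round(2),len(uu),"d",np.arange(-10,50,.5)[np.argmin(e)],min(e))
    print(W.astype(int))
E
python3 run2.py
```

```text
('scene', 'top') [ 5.95870e+02 -6.65790e+01  6.70000e-02 -1.29653e+02  2.15400e+00
  2.30000e-01 -6.52000e-01  3.76000e-01 -1.94000e-01] [ 0.01  0.08 -0.01  0.07 -0.05  0.01 -0.02  0.13 -0.01 -0.04 -0.06  0.
  0.09 -0.26  0.15 -0.08] travel 31.65320402179495
('scene',) [ 5.95107e+02 -6.58240e+01  6.30000e-02 -1.29987e+02  1.81900e+00
  1.00000e-01 -2.66000e-01  0.00000e+00  0.00000e+00] [ 0.01  0.   -0.02  0.05  0.05 -0.02  0.04 -0.11  0.    0.  ] travel 31.98659291519482
('top',) [ 5.96268e+02 -6.78190e+01  6.90000e-02 -1.29713e+02  5.00000e-01
 -0.00000e+00 -0.00000e+00 -4.30000e-02 -1.80000e-02] [ 0.    0.08  0.03 -0.06 -0.02 -0.01 -0.   -0.   -0.02 -0.01] travel 31.71258486305797
{('scene', 'green', 'n'): (85, 121), ('scene', 'blue', 'n'): (84, 127), ('scene', 'red', 'n'): (65, 84), ('top', 'green', 'n'): (78, 115), ('top', 'blue', 'n'): (29, 49), ('top', 'red', 'n'): (29, 44)}
scene0 pred [202.48 214.72] obs [201.   215.12] 8 d 3.5 1.385719217116608
[[182 182 190 181 180 179 181 181 187 195 196 195 195 195 195 196 196]
 [192 181 179 179 181 177 177 161 147 194 196 197 197 195 19
[... 1092 characters left out ...]
137 137 136 145 141 156 198 194 185 154 114 132 135 141 169]
 [141 140 140 138 147 177 156 145 181 129  89  97 108 142 172 178 197]
 [141 140 141 154 176 178 164  97  68  40  67 128 154 173 197 199 198]
 [136 140 138 134 146 113  69  38  34  62  88 116 130 166 199 198 199]
 [139 139 136 131 144  70  39  57  88 114 114 114 118 146 197 201 199]
 [131 136 132 126 119 102  91 111 117 112 113 110 112 138 195 199 200]
 [130 132 129 125 115 115 117 113 116 109 112 111 111 130 178 198 200]
 [148 147 130 127 116 108 115 109 112 113 112 112 110 124 166 199 193]
 [199 190 136 127 118 107 114 111 111 114 113 114 111 122 162 183 144]
 [201 193 151 129 121 107 111 110 113 113 116 120 117 115 126 133 128]]
```

Emit:
{"fn": "step_arm", "kwargs": {
  "moves": [
    {"tx": 0.11, "ty": 0.02, "tz": 0.015, "ax": 0, "ay": 0, "az": 0},
    {"tx": 0, "ty": 0, "tz": 0, "ax": 0, "ay": 0, "az": 0},
    {"tx": 0, "ty": 0, "tz": 0, "ax": 0, "ay": 0, "az": 0}
  ]
}}

```text
clock: 10.12
eef_pos: [466.0, -73.3, 86.8]
tcp_rot: [-3.141, 0.002, -3.081]
contact_force: [4.0, 2.7, 2.7]
opening: 0.268
grasp_force: 61.0
```

```bash
python3 - <<'E'
from h import *
im,d,P=cloud("scene"); np.savez("scene3.npz",im=im,P=P)
cv2.imwrite("pics/s3.png",cv2.resize(im[195:230,180:240,::-1],(800,466),interpolation=cv2.INTER_CUBIC))
E
sed -i 's/("scene0","scene2")/("scene2","scene3")/; s/^    print(W.*$//; s/^for use in.*$/for use in(("scene","top"),):/' run2.py; sed -i 's/else 29/else 31/' run2.py; python3 run2.py
```

```text
('scene', 'top') [ 5.95870e+02 -6.65790e+01  6.70000e-02 -1.29653e+02  2.15400e+00
  2.30000e-01 -6.52000e-01  3.76000e-01 -1.94000e-01] [ 0.01  0.08 -0.01  0.07 -0.05  0.01 -0.02  0.13 -0.01 -0.04 -0.06  0.
  0.09 -0.26  0.15 -0.08] travel 31.65320402179495
{('scene', 'green', 'n'): (85, 121), ('scene', 'blue', 'n'): (84, 127), ('scene', 'red', 'n'): (65, 84), ('top', 'green', 'n'): (78, 115), ('top', 'blue', 'n'): (29, 49), ('top', 'red', 'n'): (29, 44)}
scene2 pred [197.   208.21] obs [196.78 208.89] 9 d 29.5 0.5552868267534719
scene3 pred [197.   208.21] obs [196.  208.7] 10 d 32.0 0.9908985286991636
```

View pics/s3.png

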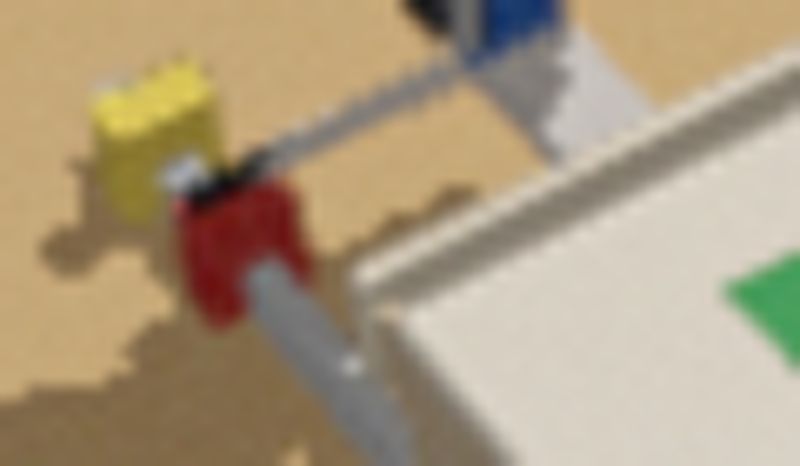

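The tip now sits over the red clip, at about (230,185) in the crop. Two estimates of the travel, about 31.4 mm by the arm and 32 mm by the image, agree with the 31.7 mm target.

```bash
python3 -c "
from rig import workorder; print(workorder.sign_off())"
```

```text
the job is handed in; nothing more can be done
None
```

The job is handed in: the cover is pressed fully home, and the gripper is holding the drawer out about 31.5 mm with the pointer level with the red clip, within about 1 mm by my measurements. The sign-off returned no verdict.

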